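# Flip the cold-box cover onto the other well

### The job

Someone left the steel cover of the two-well cold box half raised over the empty well. Push it over its spine with your fingertips or the outside of the fingers and press it down until it lies flat over the other well, where the portion tubs are. Do not pinch, fling or force it, and leave everything else on the counter where it stands, the two shakers on the box included.

Things in the scene. Friction and masses are not known exactly. Their poses are not given: they have to be found in the camera images.
- coldbox: White fixed cold box, 260 (x) x 270 (y) x 60 (z) mm. Origin at counter height under the middle of the spine, which runs along x. Wells span x -92..+92 mm: empty well on -y, well with two lidded tubs (tops at 49 mm) on +y; rim at 60 mm. From x +96 to +160 mm a closed deck, 60 mm high, carries two shakers. Yaw up to 0.45 rad, deck at the end away from the robot.
- spine_mid (a point): Middle of the hinge axis (spine), 64 mm above the counter, axes as the cold box; the hinge axis is the box's x axis.
- leaf (a joint): Angle of the steel cover about the spine, rad: 0 = flat over the empty (-y) well, 1.57 = upright, 3.14 (stop) = flat over the tub (+y) well. Starts at 0.45 to 1.05. The hinge is stiff (0.3 N m friction): the cover stays wherever it is left and must be pushed all the way down. It takes about 1 to 5 N at the free edge.
- leaf_edge (a point): Middle of the cover's free edge. Axes: x along the spine, -y away from the hinge along the cover, -z out of the underside (below at first, on top once flipped). Steel cover: 180 mm along the spine, 150 mm from hinge axis to free edge, 6 mm thick (3 mm in the last 16 mm), 0.25 kg; flat on either side its mid-plane is 64 mm above the counter and its edge overhangs the box by 15 mm.
- shaker_short: Loose steel shaker, 36 mm across, 47 mm high, on the deck of the cold box; origin at the centre of its foot.
- shaker_tall: Loose steel shaker, 36 mm across, 62 mm high, on the deck of the cold box; origin at the centre of its foot.
- jar: Loose jar, 72 mm across, 90 mm high, on the counter; origin at the centre of its foot.
- bottle: Loose white bottle, 60 mm across, 170 mm high, on the counter; origin at the centre of its foot.
- bowl: Loose steel bowl, 110 mm across, 50 mm high, on the counter; origin at the centre of its foot.
- can: Loose can, 74 mm across, 75 mm high, on the counter; origin at the centre of its foot.

How it is judged:
By the outcome, as a careful person would: the job done as asked, in the order asked, and still so for the second after the job is handed in, with the robot touching nothing.
It also fails if it takes over 58 s, if anything falls off the work surface, if the arm or the gripper's body presses on something with over 40 N, if the wrist force passes 120 N, or if a joint passes its speed limit or range.

### The arm

A 6-joint arm with a two-finger parallel gripper is mounted at the origin on the work surface. World frame = base frame: x ahead of the robot, y to its left, z up, the work surface at z = 0. Lengths are in m, angles in rad, forces in N, time in s.
With the tool pointing down it reaches from about 0.375 to 0.9 m from the base axis. Payload 3.1 kg.
Tool frame: the origin (TCP) lies between the finger pads; the fingertips stand 25 mm ahead of it and the grasp point (between the pads) lies 6 mm ahead of it; y points along the fingers, x is the direction in which the jaws open and shut, and the axes are right-handed (so a half turn about y gives the same grasp; the last joint's range is limited). The gripper opens to 87 mm and grips with 3 to 60 N. Pads are 19 mm wide; open, the fingers measure 117 mm over their backs; the gripper's body (75 mm by 190 mm) begins 51 mm behind the grasp point.
Start: joints at [1.155, 0.527, 1.433, -0, 1.181, -0.178], TCP at [0.147, 0.607, 0.248] pointing down, gripper open.
Joint ranges: [-3.08, 3.08], [-0.75, 2.2], [0.22, 2.44], [-1.43, 4.57], [0, 2.65], [-2.85, 2.85]. Speed limits (rad/s): [2.79, 2.79, 3.14, 3.14, 3.14, 3.14].

### API

Orientations are given as a unit quaternion [x, y, z, w].
In Python, from rig import robot gives the robot as it stands.
- The arm moves only by the tool carry_out, never from a script. Its argument "moves" is a list of rows, each a list of 7 numbers: the opening, from 0 (shut) to 1 (fully open), then the shift along the tool's x, y, z in cm, then the turn, a rotation vector about the tool's x, y, z in rad. In form: [[grip, x, y, z, rx, ry, rz], ...]. A call has 1 to 20 rows; each row is the pose to reach, as a shift and turn from the pose commanded when the call began, along the tool's axes at that moment; what a row does not reach only later rows make up. A row lasts 1/10 s, in which the tool goes at most 50 mm and 8.59 degrees, less where a joint would pass 70% of its speed; a pose out of reach is approached as far as the arm can. A call with a gripper value outside its range is refused whole. The fingers move at their own pace and stop on an object; "force" is the grip in N (left out, the last holds). Time passes only in rows, so rows that repeat a pose let the fingers close. It gives the time, the measured TCP pose, the force and the opening at its end, in the units of the state.
- robot.get_obs(): the state, without advancing time (a new reading comes with each control period).
- robot.camera(name): name is "scene" or "top"; returns the picture (420x560x3 uint8, red, green, blue); there is no depth.
- robot.camera_params(name): a dict with "fx", "fy", "cx", "cy" (pixels), "extrinsics" (4x4, takes a point from camera to world coordinates). Camera axes: x right, y down, z forward; pixel columns grow to the right and rows downward; lengths in m; the calibration is good to about 2 mm. A picture is of the moment at which its call begins. camera_params takes no time and is no camera call.
- robot.hand_in(): hands the job in, once; it reports no verdict.
The state is a dict: "time": time; "q": joint angles; "joint_velocities": joint speeds; "joint_torque": joint torques, N m; "position": TCP position; "tool_rot": TCP orientation; "ft_force": force on the tool from outside, world axes, zero at the start; "moment": the same for the moment, N m; "grip_width": finger opening in m.
Only numpy, scipy, OpenCV 4.12 (cv2) and the standard library are available. Lean on these libraries where they do the work, as an engineer would, in place of code of your own. Each camera call takes 0.05 s, during which the arm holds its last target.

## Working session

There is one attempt and no reset: what is moved stays moved. The work goes in short steps, Python scripts to look and compute and a tool call to move; the robot and the scene stay as the last step left them, time stands still between calls to the robot, and variables do not carry over. Pictures are saved under pics/ and viewed, and the job is handed in when it is done.

Besides the shell and the picture viewer there is one more tool, called after "Call:" as name(argument=value, ...) on one line, values as JSON. carry_out: Moves the arm, as the interface text tells. Its arguments: {"type":"object","properties":{"moves":{"type":"array"},"force":{"type":"number"}},"required":["moves"]}

```bash
ls; mkdir -p pics; python3 - <<'E'
from rig import robot
import cv2,numpy as np
for n in("scene","top"):
    im=robot.camera(n);cv2.imwrite(f"pics/{n}0.png",cv2.cvtColor(im,cv2.COLOR_RGB2BGR))
    p=robot.camera_params(n);print(n,p["fx"],p["fy"],p["cx"],p["cy"]);print(np.round(p["extrinsics"],4))
o=robot.get_obs();print(o)
E
```

```text
pics
scene 379.6561898464952 379.6561898464952 274.55295354643687 211.2225753543426
[[-0.8337  0.3128 -0.455   1.0679]
 [ 0.5519  0.4981 -0.6688  0.6929]
 [ 0.0174 -0.8087 -0.5879  0.689 ]
 [ 0.      0.      0.      1.    ]]
top 531.7969280662193 531.7969280662193 284.2508381909956 208.06360723567448
[[ 0.0205 -0.9926  0.1197  0.4305]
 [-0.9998 -0.0195  0.0099 -0.0169]
 [-0.0074 -0.1199 -0.9928  1.5525]
 [ 0.      0.      0.      1.    ]]
{'time': 0.1, 'q': array([ 1.15447863e+00,  5.28371360e-01,  1.43374140e+00,  2.31753216e-05,
        1.18139315e+00, -1.78487675e-01]), 'joint_velocities': array([ 0.00077675, -0.0026651 , -0.00263042, -0.00013745,  0.00135115,
       -0.00113471]), 'joint_torque': array([-6.95738290e-04, -4.40984845e+01, -1.77150339e+01,  6.34276355e-02,
        5.33607393e-02, -2.42322233e-05]), 'position': array([0.14696147, 0.60686804, 0.24668099]), 'tool_rot': array([ 0.55609858,  0.43654781, -0.43774988, -0.55547766]), 'ft_force': array([-0.415637  ,  0.02914743, -0.1206178 ]), 'moment': array([0.027421  , 0.01890005, 0.02336279]), 'grip_width': 0.08687105888459863}
```

View pics/scene0.png

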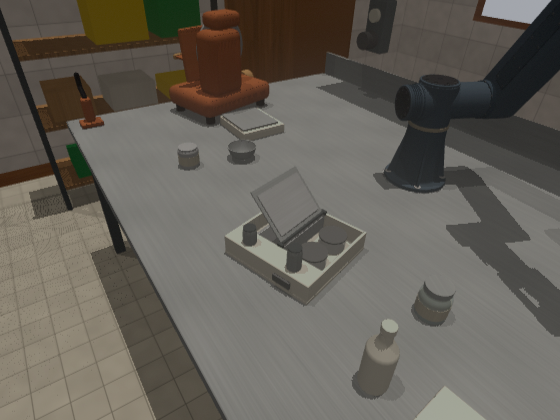

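View pics/top0.png

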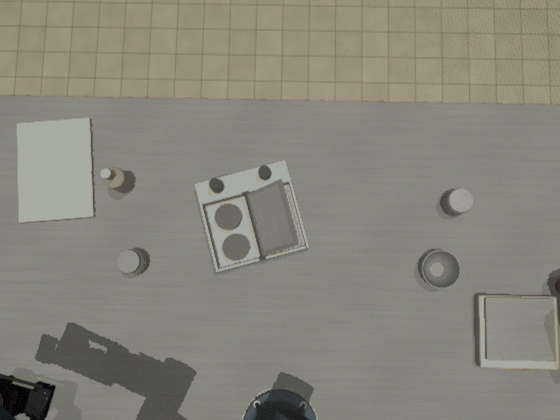

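```bash
python3 - <<'E'
import cv2
for n,(x,y,w,h) in {"scene":(200,80,300,225),"top":(170,20,280,210)}.items():
    im=cv2.imread(f"pics/{n}0.png")
    cv2.imwrite(f"pics/{n}0c.png",cv2.resize(im[y:y+h,x:x+w],(800,600),interpolation=cv2.INTER_CUBIC))
E
```

```text
(no output)
```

View pics/scene0c.png

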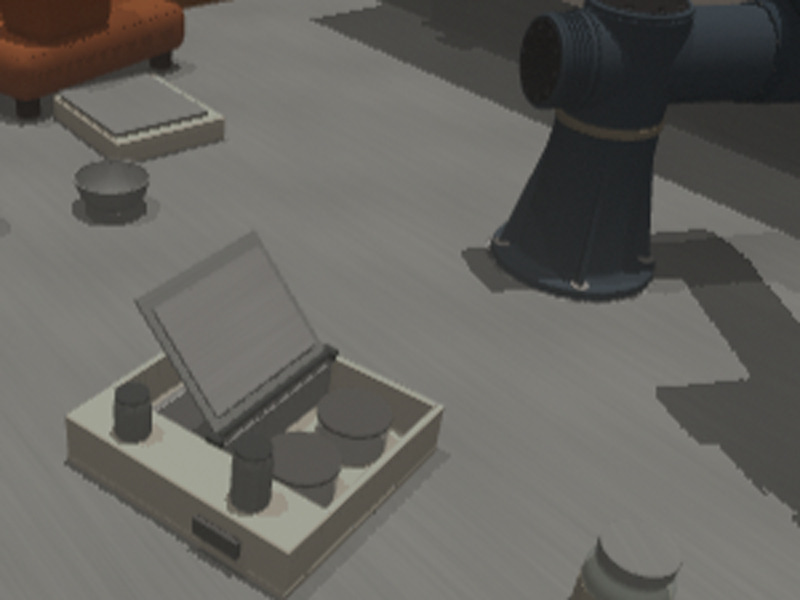

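View pics/top0c.png

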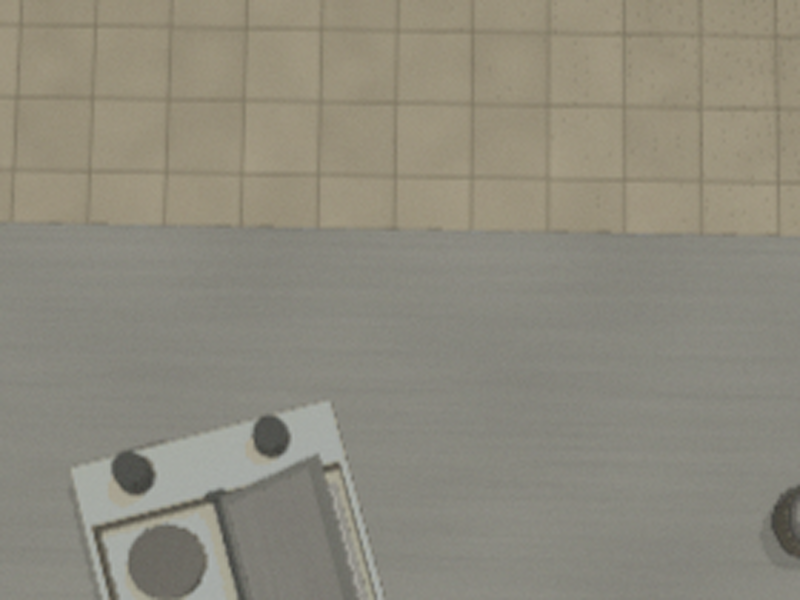

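The top view shows the box corners near (195,184), (285,161), (307,246) and (217,271), with the tub well on the left (+y). In the scene view the raised free edge runs from about (251,192) to (296,167). Next I'll get these points more exactly.

```bash
cat > h.py <<'E'
import numpy as np,cv2
from rig import robot
def ray(n,u,v):
    p=robot.camera_params(n);E=np.array(p["extrinsics"])
    d=E[:3,:3]@np.array([(u-p["cx"])/p["fx"],(v-p["cy"])/p["fy"],1.]);return E[:3,3],d/np.linalg.norm(d)
def onz(n,u,v,z):
    o,d=ray(n,u,v);return o+d*(z-o[2])/d[2]
def onplane(n,u,v,p0,nn):
    o,d=ray(n,u,v);return o+d*(nn@(p0-o))/(nn@d)
def proj(n,P):
    p=robot.camera_params(n);E=np.array(p["extrinsics"]);c=E[:3,:3].T@(np.array(P)-E[:3,3])
    return np.array([p["fx"]*c[0]/c[2]+p["cx"],p["fy"]*c[1]/c[2]+p["cy"]])
E
python3 - <<'E'
from h import *
im=cv2.imread("pics/top0.png")
hsv=cv2.cvtColor(im,cv2.COLOR_BGR2HSV)
g=cv2.cvtColor(im,cv2.COLOR_BGR2GRAY)
print(g[175:185:3,195:290:8])
m=((g>150)*255).astype(np.uint8);m[:155]=0;m[285:]=0;m[:,:180]=0;m[:,325:]=0
P=np.argwhere(m)[:,::-1].astype(np.float32)
r=cv2.minAreaRect(P);b=cv2.boxPoints(r);print(len(P),r,b)
W=np.array([onz("top",*x,0.06) for x in b]);print(W.round(4))
print([np.linalg.norm(W[i]-W[i-1]).round(4) for i in range(4)],W.mean(0))
x,y,w,h=180,150,140,130
c=cv2.resize(im[y:y+h,x:x+w],(700,650)[:2],interpolation=cv2.INTER_CUBIC)[:600]
cv2.imwrite("pics/topc.png",c)
E
```

```text
[[135 136 133 130 149 168 169 169  91  74 170 168]
 [135 135 117 161 169 168 168 169 158  65 169 169]
 [132 146  80  79 168 169 168 169 163 169 129 169]
 [167 169  81  81 170 170 168 169 169 156 114  88]]
3358 ((250.77804565429688, 215.29254150390625), (90.246337890625, 95.9149169921875), 75.0685806274414) [[192.81332 184.0498 ]
 [285.48965 159.33612]
 [308.74277 246.53528]
 [216.06644 271.24896]]
[[ 0.6742  0.2596  0.06  ]
 [ 0.7508 -0.0027  0.06  ]
 [ 0.5032 -0.0729  0.06  ]
 [ 0.4292  0.1845  0.06  ]]
[np.float64(0.2562), np.float64(0.2732), np.float64(0.2573), np.float64(0.2678)] [0.58934545 0.09211447 0.06      ]
```

View pics/topc.png

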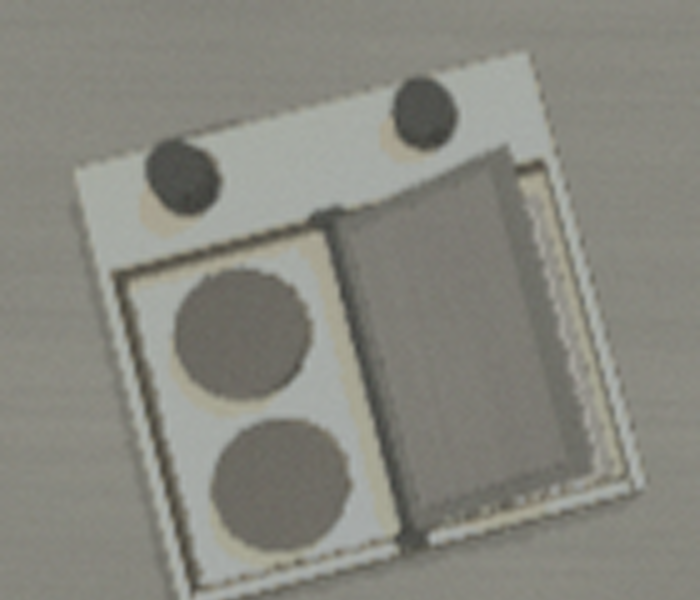

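```bash
cat >> h.py <<'E'
YAW=0.284;C,S=np.cos(YAW),np.sin(YAW)
O=np.array([0.5893-.03*C,0.0921-.03*S,0]);R=np.array([[C,-S,0],[S,C,0],[0,0,1]])
def w(p): return O+R@np.array(p,float)
def b(p): return R.T@(np.array(p)-O)
E
python3 - <<'E'
from h import *
print(O)
for px in((262.4,258),(245.2,193)): print("spine",b(onz("top",*px,.07)).round(4))
for px in((325.6,211),): print("spine sc",b(onz("scene",*px,.07)).round(4))
def tri(a,c):
    o1,d1=ray("top",*a);o2,d2=ray("scene",*c)
    s=np.linalg.lstsq(np.c_[d1,-d2],o2-o1,rcond=None)[0];p,q=o1+s[0]*d1,o2+s[1]*d2
    return (p+q)/2,np.linalg.norm(p-q)
for a,c in(((281,179.6),(251.4,191.8)),((297.6,245),(295.6,167))):
    P,e=tri(a,c);B=b(P);print(B.round(4),e.round(4),"ang",np.arctan2(B[2]-.064,-B[1]),"len",np.hypot(B[2]-.064,B[1]))
# shakers: top centre of rim
for n,px,h in(("l",(183/5+180,178/5+150),.11),("r",(425/5+180,113/5+150),.11)):print(n,b(onz("top",*px,h)).round(3))
for nm,u,v,h in (("jar",130,261,.09),("bottle",108,174,.17),("bowl",440,268,.05),("can",460,201,.075)):
    print(nm,onz("top",u,v,h).round(3))
E
```

```text
[0.56050173 0.08369407 0.        ]
spine [-0.0963 -0.0011  0.07  ]
spine [ 0.0928 -0.0009  0.07  ]
spine sc [-0.0946  0.0066  0.07  ]
[ 0.0855 -0.1049  0.173 ] 0.0 ang 0.804291678889654 len 0.15127552930358062
[-0.0913 -0.1022  0.1701] 0.0007 ang 0.8041876692203948 len 0.14733674786372097
l [0.127 0.068 0.11 ]
r [ 0.127 -0.07   0.11 ]
jar [0.452 0.418 0.09 ]
bottle [0.679 0.465 0.17 ]
bowl [ 0.451 -0.442  0.05 ]
can [ 0.638 -0.493  0.075]
```

```bash
cat >> h.py <<'E'
from scipy.spatial.transform import Rotation as Ro
def plan(tip, sgn=1, tilt=0.):
    """tip in box frame; tool y down, tool x along sgn*box x; returns shift cm + rotvec in current tool axes"""
    o=robot.get_obs();Rc=Ro.from_quat(o["tool_rot"])
    x=R[:,0]*sgn;y=np.array([0,0,-1.]);Rt=Ro.from_matrix(np.c_[x,y,np.cross(x,y)])*Ro.from_rotvec([tilt,0,0])
    tcp=w(tip)-0.025*Rt.as_matrix()[:,1]
    return (Rc.inv().apply(tcp-o["position"])*100).round(2),(Rc.inv()*Rt).as_rotvec().round(3)
def stat():
    o=robot.get_obs();M=Ro.from_quat(o["tool_rot"]).as_matrix()
    print("t",round(o["time"],2),"tip_b",b(o["position"]+.025*M[:,1]).round(4),"F_b",(R.T@o["ft_force"]).round(2),"q",o["q"].round(2))
    print("tool axes in box\n",(R.T@M).round(3))
E
python3 - <<'E'
from h import *
stat()
for s in(1,-1):print(plan([-.01,-.15,.28],s))
E
```

```text
t 0.1 tip_b [-0.2504  0.6181  0.2217] F_b [-0.39  0.14 -0.12] q [ 1.15  0.53  1.43  0.    1.18 -0.18]
tool axes in box
 [[ 0.498 -0.001 -0.867]
 [ 0.867 -0.001  0.498]
 [-0.002 -1.     0.   ]]
(array([-54.61,  -5.75, -59.12]), array([ 1.000e-03,  1.049e+00, -2.000e-03]))
(array([-54.61,  -5.75, -59.12]), array([-2.000e-03, -2.093e+00, -1.000e-03]))
```

Call:
carry_out(moves=[[0, 0, -5.7, 0, 0, 0, 0], [0, 0, -5.7, 0, 0, 0, 0], [0, -4, -5.7, -4, 0, 0.1, 0], [0, -8, -5.7, -8.5, 0, 0.2, 0], [0, -11, -5.7, -12, 0, 0.3, 0], [0, -14, -5.7, -15.5, 0, 0.4, 0], [0, -17, -5.7, -18.5, 0, 0.5, 0], [0, -20, -5.7, -22, 0, 0.6, 0], [0, -23, -5.7, -25, 0, 0.7, 0], [0, -26, -5.7, -28, 0, 0.8, 0], [0, -29, -5.7, -31.5, 0, 0.9, 0], [0, -32, -5.7, -35, 0, 1.0, 0], [0, -35, -5.7, -38, 0, 1.05, 0], [0, -38, -5.7, -41, 0, 1.05, 0], [0, -41, -5.7, -44.5, 0, 1.05, 0], [0, -44, -5.7, -48, 0, 1.05, 0], [0, -47, -5.7, -51, 0, 1.05, 0], [0, -50, -5.7, -54, 0, 1.05, 0], [0, -54.6, -5.7, -59, 0, 1.05, 0], [0, -54.6, -5.7, -59, 0, 1.05, 0]])

```text
time: 2.1
position: [0.5943, -0.0665, 0.3041]
tool_rot: [0.701, 0.099, -0.098, -0.699]
ft_force: [0.0, 0.5, 1.0]
grip_width: 0.0007
```

```bash
python3 - <<'E'
from h import *
stat()
im=robot.camera("scene");cv2.imwrite("pics/s1.png",im[:,:,::-1])
E
```

```text
t 2.1 tip_b [-0.0096 -0.1537  0.2791] F_b [0.18 0.51 1.04] q [-0.3   0.43  1.44 -0.    1.27 -0.58]
tool axes in box
 [[ 1.     0.001  0.004]
 [-0.004 -0.002  1.   ]
 [ 0.001 -1.    -0.002]]
```

View pics/s1.png

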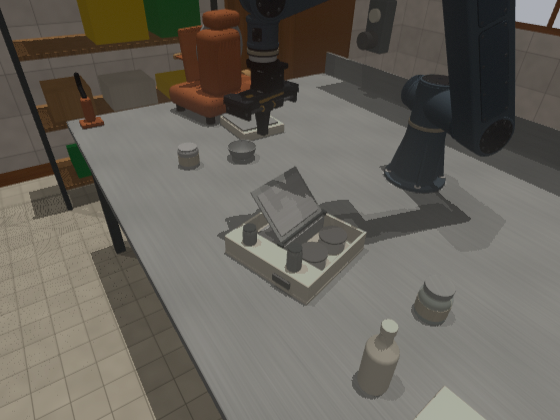

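The closed fingers are at about pixel (262,125), on the -y side and clear of the cover. Descending.

Call:
carry_out(moves=[[0, 0, 4, 0, 0, 0, 0], [0, 0, 8, 0, 0, 0, 0], [0, 0, 11, 0, 0, 0, 0], [0, 0, 13, 0, 0, 0, 0], [0, 0, 14, 0, 0, 0, 0], [0, 0, 14, 1, 0, 0, 0], [0, 0, 14, 2, 0, 0, 0], [0, 0, 14, 2.5, 0, 0, 0], [0, 0, 14, 3, 0, 0, 0]])

```text
time: 3.05
position: [0.584, -0.0325, 0.1659]
tool_rot: [0.7, 0.101, -0.099, -0.7]
ft_force: [-0.1, -0.6, -0.1]
grip_width: 0.0005
```

```bash
python3 - <<'E'
from h import *
stat()
E
```

```text
t 3.05 tip_b [-0.0099 -0.1182  0.1409] F_b [-0.25 -0.58 -0.08] q [-0.25  0.58  1.61  0.    0.95 -0.53]
tool axes in box
 [[ 1.     0.002  0.   ]
 [-0.    -0.001  1.   ]
 [ 0.002 -1.    -0.001]]
```

Call:
carry_out(moves=[[0, 0, 0, 0.6, 0, 0, 0], [0, 0, -0.3, 1.2, 0, 0, 0], [0, 0, -0.7, 1.8, 0, 0, 0], [0, 0, -1.1, 2.4, 0, 0, 0], [0, 0, -1.5, 3.0, 0, 0, 0], [0, 0, -2.0, 3.6, 0, 0, 0], [0, 0, -2.4, 4.2, 0, 0, 0], [0, 0, -2.8, 4.8, 0, 0, 0], [0, 0, -3.1, 5.4, 0, 0, 0], [0, 0, -3.4, 6.0, 0, 0, 0], [0, 0, -3.6, 6.6, 0, 0, 0], [0, 0, -3.8, 7.2, 0, 0, 0], [0, 0, -4.0, 7.8, 0, 0, 0]])

```text
time: 4.35
position: [0.5608, 0.0422, 0.2041]
tool_rot: [-0.7, -0.099, 0.101, 0.7]
ft_force: [0.5, -2.2, -1.4]
grip_width: 0.0002
```

```bash
python3 - <<'E'
from h import *
stat()
im=robot.camera("scene");cv2.imwrite("pics/s2.png",im[:,:,::-1])
E
```

```text
t 4.35 tip_b [-0.0114 -0.0399  0.1791] F_b [-0.17 -2.23 -1.41] q [-0.12  0.5   1.63  0.    1.01 -0.41]
tool axes in box
 [[ 1.    -0.002  0.001]
 [-0.001  0.001  1.   ]
 [-0.002 -1.     0.001]]
```

View pics/s2.png

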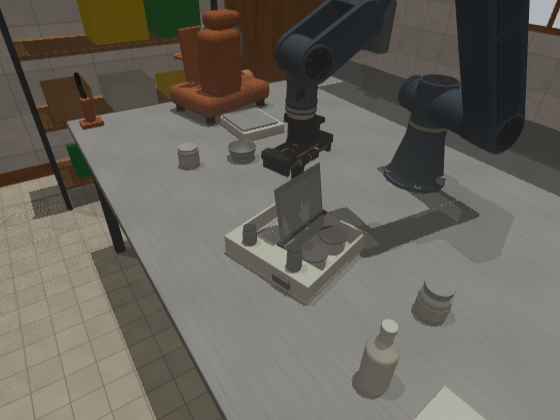

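Force is about 2 N and the cover is nearly upright (its top edge is near (300,175)). Now pushing it over the top along the arc.

Call:
carry_out(moves=[[0, 0, 0, 0.7, 0, 0, 0], [0, 0, 0, 1.4, 0, 0, 0], [0, 0, 0, 2.1, 0, 0, 0], [0, 0, 0, 2.8, 0, 0, 0], [0, 0, 0, 3.5, 0, 0, 0], [0, 0, 0.1, 4.2, 0, 0, 0], [0, 0, 0.1, 4.8, 0, 0, 0], [0, 0, 0.2, 5.4, 0, 0, 0], [0, 0, 0.4, 6.1, 0, 0, 0], [0, 0, 0.6, 6.8, 0, 0, 0], [0, 0, 0.9, 7.5, 0, 0, 0], [0, 0, 1.2, 8.2, 0, 0, 0], [0, 0, 1.6, 8.9, 0, 0, 0], [0, 0, 2.0, 9.6, 0, 0, 0], [0, 0, 2.5, 10.2, 0, 0, 0], [0, 0, 3.0, 10.8, 0, 0, 0], [0, 0, 3.5, 11.3, 0, 0, 0]])

```text
time: 6.1
position: [0.5301, 0.1507, 0.1691]
tool_rot: [-0.7, -0.1, 0.1, 0.7]
ft_force: [0.7, -0.5, 1.2]
grip_width: 0.0004
```

```bash
python3 - <<'E'
from h import *
stat()
im=robot.camera("scene");cv2.imwrite("pics/s3.png",im[:,:,::-1])
E
```

```text
t 6.1 tip_b [-0.0104  0.0729  0.1441] F_b [ 0.51 -0.63  1.2 ] q [ 0.07  0.54  1.69  0.    0.91 -0.21]
tool axes in box
 [[ 1.     0.     0.001]
 [-0.001  0.     1.   ]
 [ 0.    -1.     0.   ]]
```

View pics/s3.png

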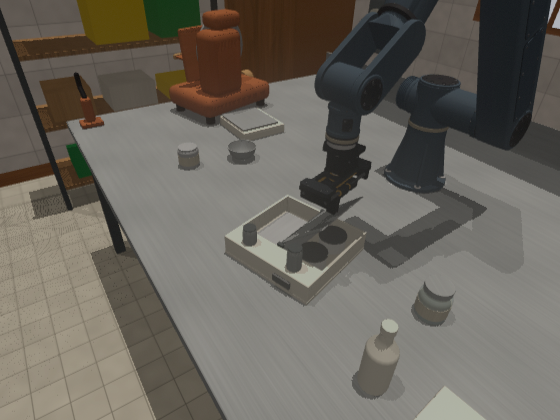

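The cover is edge-on to the camera (line from about (280,245) to (360,205)), past upright and following the finger. Continuing down.

Call:
carry_out(moves=[[0, 0, 0.6, 0.5, 0, 0, 0], [0, 0, 1.2, 1.0, 0, 0, 0], [0, 0, 1.8, 1.45, 0, 0, 0], [0, 0, 2.5, 1.8, 0, 0, 0], [0, 0, 3.2, 2.2, 0, 0, 0], [0, 0, 3.9, 2.5, 0, 0, 0], [0, 0, 4.6, 2.8, 0, 0, 0], [0, 0, 5.3, 3.0, 0, 0, 0], [0, 0, 6.1, 3.1, 0, 0, 0], [0, 0, 6.6, 3.2, 0, 0, 0], [0, 0, 7.0, 3.3, 0, 0, 0], [0, 0, 7.3, 3.3, 0, 0, 0]])

```text
time: 7.35
position: [0.5208, 0.1818, 0.0961]
tool_rot: [-0.7, -0.099, 0.1, 0.7]
ft_force: [-0.6, 1.0, 0.2]
grip_width: 0.0009
```

```bash
python3 - <<'E'
from h import *
stat()
E
```

```text
t 7.35 tip_b [-0.0106  0.1053  0.0711] F_b [-0.28  1.11  0.21] q [ 0.13  0.65  1.74  0.    0.75 -0.15]
tool axes in box
 [[ 1.    -0.001  0.001]
 [-0.001  0.     1.   ]
 [-0.001 -1.     0.   ]]
```

Call:
carry_out(moves=[[0, 0, 0.1, 0, 0, 0, 0], [0, 0, 0.2, 0, 0, 0, 0], [0, 0, 0.3, 0, 0, 0, 0], [0, 0, 0.4, 0, 0, 0, 0], [0, 0, 0.4, 0, 0, 0, 0]])

```text
time: 7.85
position: [0.5211, 0.1816, 0.0925]
tool_rot: [0.7, 0.1, -0.1, -0.7]
ft_force: [0.3, 0.7, 0.3]
grip_width: 0.0003
```

```bash
python3 - <<'E'
from h import *
stat()
im=robot.camera("scene");cv2.imwrite("pics/s4.png",im[:,:,::-1])
E
```

```text
t 7.85 tip_b [-0.0103  0.1051  0.0675] F_b [0.48 0.64 0.26] q [ 0.13  0.66  1.74 -0.    0.74 -0.15]
tool axes in box
 [[ 1.     0.     0.001]
 [-0.001 -0.     1.   ]
 [ 0.    -1.    -0.   ]]
```

View pics/s4.png

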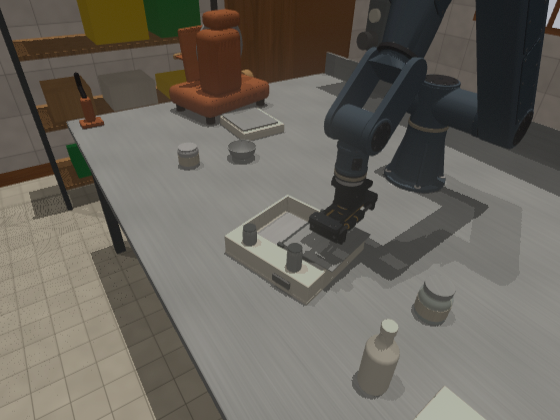

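Call:
carry_out(moves=[[0, 0, 0.1, 0, 0, 0, 0], [0, 0, 0.2, 0, 0, 0, 0], [0, 0, 0.2, 0, 0, 0, 0]])

```text
time: 8.2
position: [0.5212, 0.1817, 0.0923]
tool_rot: [0.7, 0.1, -0.099, -0.7]
ft_force: [-2.3, 0.5, 12.6]
grip_width: 0.0006
```

```bash
python3 - <<'E'
from h import *
stat()
E
```

```text
t 8.2 tip_b [-0.0102  0.105   0.0673] F_b [-2.11  1.1  12.56] q [ 0.13  0.66  1.74 -0.    0.74 -0.15]
tool axes in box
 [[ 1.     0.001  0.001]
 [-0.001 -0.     1.   ]
 [ 0.001 -1.    -0.   ]]
```

The tip stopped dead at z = 67 mm, which is the height of a flat cover, with 12.6 N upward. Retreating straight up, then away so I can look.

Call:
carry_out(moves=[[0, 0, -0.3, 0, 0, 0, 0], [0, 0, -1, 0, 0, 0, 0], [0, 0, -3, 0, 0, 0, 0], [0, 0, -7, 0, 0, 0, 0], [0, 0, -11, 0, 0, 0, 0], [0, 0, -15, 0, 0, 0, 0], [0, 0, -19, 0, 0, 0, 0], [0, 0, -21, 0, 0, 0, 0], [0, -2, -21, 4, 0, 0, 0], [0, -4, -21, 8, 0, 0, 0], [0, -6, -21, 12, 0, 0, 0], [0, -8, -21, 16, 0, 0, 0], [0, -10, -21, 20, 0, 0, 0], [0, -10, -21, 24, 0, 0, 0], [0, -10, -21, 24, 0, 0, 0], [0, -10, -21, 24, 0, 0, 0]])

```text
time: 9.8
position: [0.3575, 0.3846, 0.3006]
tool_rot: [0.7, 0.101, -0.101, -0.7]
ft_force: [0.5, 0.6, 0.7]
grip_width: 0.0003
```

```bash
python3 - <<'E'
from h import *
stat()
s=robot.camera("scene");t=robot.camera("top")
cv2.imwrite("pics/s5.png",s[:,:,::-1]);cv2.imwrite("pics/t5.png",t[:,:,::-1])
cv2.imwrite("pics/s5c.png",cv2.resize(s[170:320,200:400,::-1],(800,600),interpolation=cv2.INTER_CUBIC))
cv2.imwrite("pics/t5c.png",cv2.resize(t[150:285,160:340,::-1],(800,600),interpolation=cv2.INTER_CUBIC))
for y in(.15,):
  for x in(-.09,.09):
    for z in (.061,.067):
      for n,ox,oy,k in(("scene",200,170,4),("top",160,150,4.444)):
        p=proj(n,w([x,y,z]));print(n,x,z,p.round(1),((p-[ox,oy])*k).round())
E
```

```text
t 9.8 tip_b [-0.1106  0.3457  0.2756] F_b [0.66 0.47 0.69] q [ 0.61  0.33  1.62 -0.    1.2   0.32]
tool axes in box
 [[ 1.    -0.    -0.001]
 [ 0.001 -0.001  1.   ]
 [-0.    -1.    -0.001]]
scene -0.09 0.061 [370.2 236.1] [681. 264.]
top -0.09 0.061 [209.6 270.1] [220. 534.]
scene -0.09 0.067 [370.6 234.3] [682. 257.]
top -0.09 0.067 [209.3 270.1] [219. 534.]
scene 0.09 0.061 [332.  273.7] [528. 415.]
top 0.09 0.061 [194.1 208.2] [152. 259.]
scene 0.09 0.067 [332.3 271.8] [529. 407.]
top 0.09 0.067 [193.7 208. ] [150. 258.]
```

View pics/s5c.png

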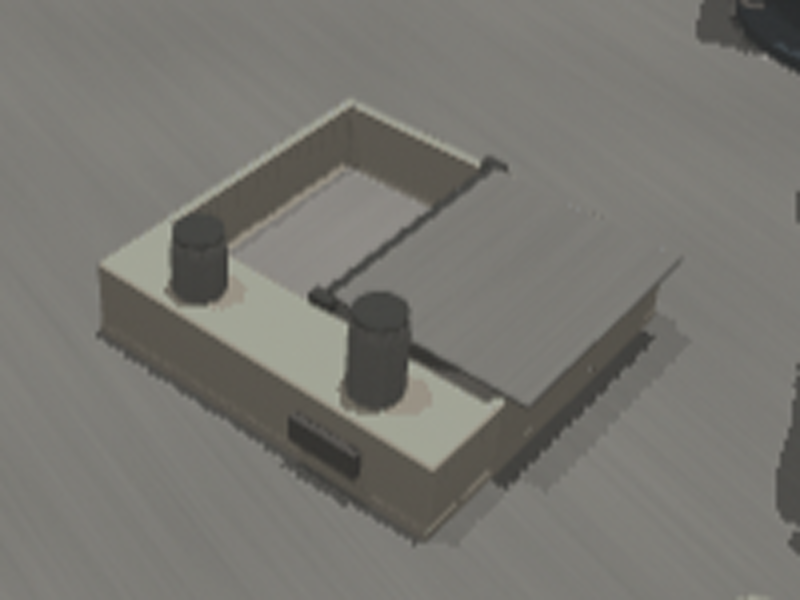

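View pics/t5c.png

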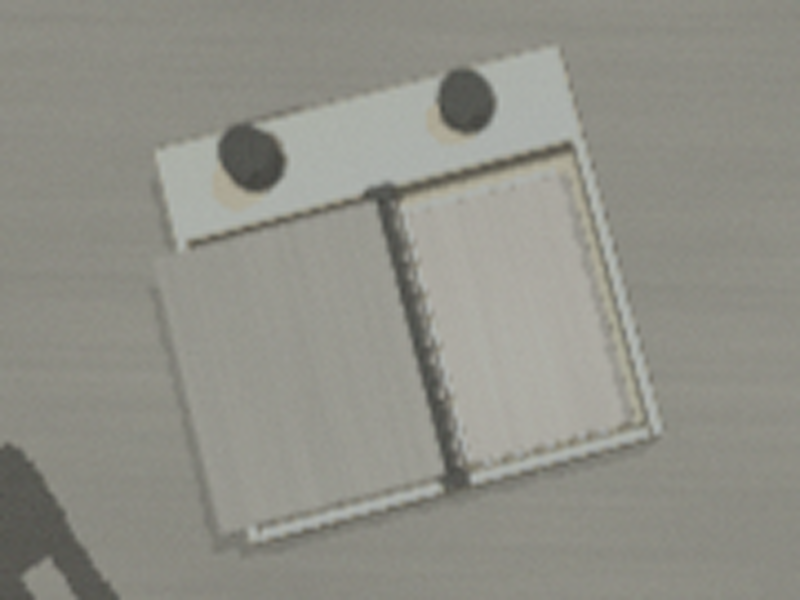

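View pics/t5.png

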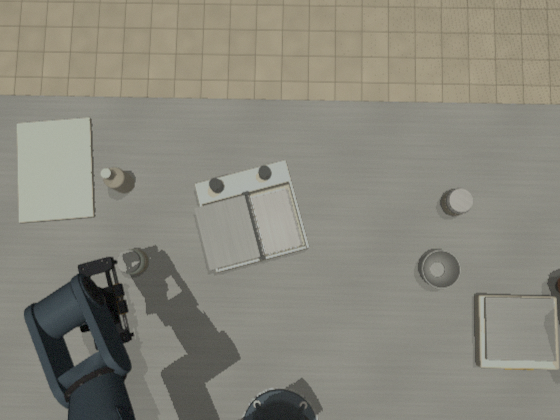

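The cover lies flat over the tub well. Its free-edge corners in the scene crop, (682,257) and (527,408), match the predicted flat position to within about 2 px. The shakers and the other items have not moved.

```bash
python3 - <<'E'
from rig import robot
print(robot.hand_in())
E
```

```text
the job is handed in; nothing more can be done
None
```

The steel cover now lies flat over the tub well, and the job was handed in at about 10 s of the 58 s allowed. I pushed the cover over its spine with the outside of the closed fingers, followed it down with the fingertips, pressed it onto its stop and backed the arm away.

- **Cover flat:** the fingertips stopped at 67 mm, the height of a flat cover, pressing with about 12.6 N. After I let go, both free-edge corners were within about 2 px of where a flat cover should appear in the camera views.
- **Forces:** readings were taken between moves. They stayed under about 3 N while pushing, and the final press was the highest.
- **Other items:** by eye, the shakers, bottle, bowl and can stand where they were in the first pictures. The gripper partly hid the jar in the last top view. It passed about 18 cm above the jar, and the visible part had not moved.

No check failed or disagreed with another.

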